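Press the console's end panel home with the one-hand bar clamp

ROBOT

A 6-joint arm with a two-finger parallel gripper is mounted at the origin on the work surface. World frame = base frame: x ahead of the robot, y to its left, z up, the work surface at z = 0. Lengths are in mm, angles in rad, forces in N, time in s.
With the tool pointing down it reaches from about 300 to 775 mm from the base axis. Payload 14.6 kg.
Tool frame: the origin (TCP) lies between the finger pads; the fingertips stand manip.tip_reach ahead of it and the grasp point (between the pads) lies 5 mm behind it (manip.tip_reach is the distance from the TCP to the fingertips, in mm); z points along the fingers, y is the line along which they close (so a half turn about z gives the same grasp; the last joint's range is limited). The gripper opens to 94 mm and grips with 3 to 60 N. Pads are 16 mm wide; open, the fingers measure 119 mm over their backs; the gripper's body (75 mm by 177 mm) begins 78 mm behind the grasp point.
Start: joints at [1.134, 0.3, 1.521, -0, 1.321, -0.067], TCP at [198.783, 512.811, 219.446] pointing down, gripper open.
Joint ranges: [-3.03, 3.03], [-0.79, 2.21], [0.23, 2.52], [-1.04, 4.18], [0, 3.07], [-2.55, 2.55]. Speed limits (rad/s): [2.22, 2.22, 2.57, 3.14, 3.14, 3.14].

INTERFACE

Orientations are given as [roll, pitch, yaw] about the fixed x, y, z axes, in that order (R = Rz(yaw) Ry(pitch) Rx(roll)).
In Python, from cell import manip gives the robot as it stands. The module is installed in compiled form; this text tells all that it offers.
- The arm moves only by the shell command python3 -m creep 'ROWS' [FORCE]. ROWS is JSON, a list of rows, each a list of 3 entries, a list of its own where there are three numbers: the opening, from -1 (shut) to 1 (fully open), then the shift along the tool's x, y, z in cm, then the turn about the tool's z in units of 5 degrees (1.0 is 5 degrees). In form: [[grip, [tx, ty, tz], roll], ...]. A call has 1 to 12 rows; each row is the pose to reach, as a shift and turn from the pose commanded when the call began, along the tool's axes at that moment; what a row does not reach only later rows make up. A row lasts 1/10 s, in which the tool goes at most 50 mm and 8.59 degrees, less where a joint would pass 70% of its speed; a pose out of reach is approached as far as the arm can. A call with a gripper value outside its range is refused whole. The fingers move at their own pace and stop on an object; FORCE is the grip in N (left out, the last holds). Time passes only in rows, so rows that repeat a pose let the fingers close. It gives the time, the measured TCP pose, the force, the opening and the grip force at its end, in the units of the state.
- manip.read_state(): the state, without advancing time (a new reading comes with each control period).
- manip.camera(name): name is "side" or "top" or "wrist"; returns the picture (480x640x3 uint8, red, green, blue); there is no depth.
- manip.camera_params(name): a dict with "fovy" (degrees; the focal length in pixels is half the picture's height over the tangent of half this angle, whatever the lens; pixels are square), "cx", "cy" (the principal point, pixels), "origin" and "attitude" of the camera in the world. Camera axes: x right, y down, z forward; pixel columns grow to the right and rows downward; lengths in mm; the calibration is good to about 2 mm. A picture is of the moment at which its call begins: read the wrist's pose just before it. camera_params takes no time and is no camera call; for the wrist camera it gives the pose at the moment of the call.
- manip.sign_off(): hands the job in; it is judged then, once.
The state is a dict: "clock": time; "joints": joint angles; "qd": joint speeds; "effort": joint torques, N m; "eef_pos": TCP position; "eef_rot": TCP orientation; "wrist_force": force on the tool from outside, world axes, zero at the start; "moment": the same for the moment, N m; "finger_gap": finger opening in mm; "finger_force": force on a finger pad.
Only numpy, scipy, OpenCV 4.12 (cv2) and the standard library are available. Lean on these libraries where they do the work, as an engineer would, in place of code of your own. Each camera call takes 0.05 s, during which the arm holds its last target. There are 200 camera calls.

TASK

The end panel of the grey entrance-hall console has crept out on its two dowels. Pump the trigger of the bar clamp mounted across the console until its jaw has pressed the panel fully home against the carcass, feeling for the trigger to stiffen and then going no further, because squeezing much harder crushes the laminate; then press the thumb release so that the jaw springs back fully open, and let go. Work the clamp only by its trigger and release, never push the panel, the bar or the jaw by hand, and leave everything else where it is.

Things in the scene. Friction and masses are not known exactly. Their poses are not given: they have to be found in the camera images.
- console: Compact grey laminate console fixed on the cabinet top; origin at the centre of its underside, z up; all positions below marked 'local' are in its frame, mm. Carcass 260 deep (local x -130 to 130), local y -160 to 142, 85 high. Shut flip lid with a low lever in the rear half (local x above 20, up to z 105). A bar clamp runs over its middle (x = 0) along y.
- bar_middle (a point): Point on top of the clamp's toothed steel bar over the console's middle, local (0, 0, 125). The bar is 8 wide, 450 long, runs along local y at z 105 to 125. The black clamp housing, 39 wide, local y -136 to -212, z up to 144, is screwed to the carcass end at y = -160 and does not move.
- grip_top (a point): Middle of the top of the clamp's fixed black pistol grip, local (0, -189, 188). The grip is 30 mm wide, 20 thick, rises from the housing behind the trigger and leans to -y: at z = 174 its front face is at local y = -174, its back face at -195.
- trigger_hinge (a point): Middle of the trigger's hinge line (parallel to local x), fixed at local (0, -150, 106), inside the housing.
- trigger_face (a point): Middle of the front (+y side) face of the clamp's grey trigger, a plate 30 wide, 9 thick, local z 143 to 198, before the grip; moves with it. At rest at local (0, -126, 174), leaning 0.275 rad to +y (top edge y = -120); at its stop it leans as far to -y. Space in front above the bar is free. A pump: push it to local -y through its 39 mm stroke to its hard stop, then let it spring right back.
- trigger (a joint): Angle, rad: 0 at rest, 0.55 at its hard stop. Ratchet teeth are 5 mm apart: a full pump gains two (jaw 10 mm nearer), half a pump one; the first 7 mm are idle. Push: up to 7 N with the jaw free, 8 to 12 N while the panel slides (clicks are passing bumps), then rising 2 to 4 N per mm once it is home. The jaw squeezes with 3 to 4 times what exceeds 4 N (most for a push near the top edge).
- release_pad (a point): Middle of the top of the clamp's grey ribbed thumb release, a tab 26 (x) by 32 (y) mm behind the grip over the bar's tail; at rest at local (0, -266, 168). With the trigger let go, press it straight down 11 to 13 mm (about 3 N; hard stop at 13 mm): the pawl lifts and the bar springs fully open. It springs up again.
- end_panel: The loose end panel of grey laminate, 260 x 18 x 85 mm, upright at the console's +y end, gliding along local y on two tight wooden dowels with a drag of about 16 N; it stays where it is left. A squeeze of 60 N would crush it. Origin at the middle of the lower edge of its inner face: local y = 142 when home, 150 to 160 at the start.
- panel_face (a point): Point on the outer (+y) face of the end panel, 50 mm up: local y = 160 when the panel is home, 168 to 178 at the start.
- clamp_bar: The sliding toothed bar with the far jaw, a black block hanging from the bar's +y end outside the end panel; its origin is at local (0, 0, 0) when the clamp is fully open and moves towards -y as the clamp closes. A spring of 2 to 4 N pushes it open; the ratchet holds it until the release is pressed.
- jaw_face (a point): Middle of the face of the rubber pad (32 wide, 40 high) on the far jaw, facing the end panel: local y = 184, z = 55 with the clamp fully open, as at the start; 160 when it touches the panel that is home.
- watch_stand: Bystander on the console: black smartwatch on a white plastic stand, base 62 x 62 mm, 75 mm tall; origin under its base.
- key_fob: Bystander on the console: silver car key fob, 64 x 32 x 13 mm; origin under it.
- paperweight: Bystander on the console: round glass paperweight, 64 mm across, 42 mm high; origin under it.
- clothespin: Bystander on the console: orange plastic clothespin lying down, 74 mm long; origin under it.
- shoe_brush: Bystander on the cabinet top: wooden shoe brush, 150 x 45 x 40 mm; origin under it.
- spray: Bystander on the cabinet top: white bottle, 48 mm across, 130 mm tall; origin under it.
- shoehorn: Bystander on the cabinet top: flat steel shoehorn, about 195 mm long, 4 mm thick; origin under it.

How it is judged:
By the outcome, as a careful person would: the job done as asked, in the order asked, and still so for the second after the job is handed in, with the robot touching nothing.
It also fails if it takes over 48 s, if anything falls off the work surface, if the arm or the gripper's body presses on something with over 40 N, if the wrist force passes 120 N, or if a joint passes its speed limit or range.

## Working session

There is one attempt and no reset: what is moved stays moved. The work goes in short steps, Python scripts to look and compute and a shell command to move; the robot and the scene stay as the last step left them, time stands still between calls to the robot, and variables do not carry over. Pictures are saved under pics/ and viewed, at most 10 in all, crops included, and the job is handed in when it is done.

```bash
mkdir -p pics
cat > h.py <<'E'
import numpy as np, cv2
from cell import manip
from scipy.spatial.transform import Rotation as R
def snap(n,f):
    p=manip.camera_params(n); im=manip.camera(n); cv2.imwrite(f,im[:,:,::-1]); return im,p
E
python3 - <<'E'
from h import *
for n in ("side","top"):
    im,p=snap(n,f"pics/{n}0.png"); print(n,p)
print(manip.read_state(),manip.tip_reach)
E
```

```text
side {'fovy': 55.20107508101119, 'cx': 316.3285688710392, 'cy': 239.92799461432787, 'origin': array([461.78653264, 739.77795845, 744.81727386]), 'attitude': array([-2.20622624, -0.0035627 , -3.08960319])}
top {'fovy': 56.83563461956868, 'cx': 316.13643725204923, 'cy': 235.1084480800021, 'origin': array([ 338.36700242,  -74.25663896, 1013.93667646]), 'attitude': array([-2.94070268e+00,  2.89223646e-03, -1.60099727e+00])}
{'clock': 0.1, 'joints': array([ 1.13439879e+00,  3.00407273e-01,  1.52151732e+00, -1.67300275e-05,
        1.32070937e+00, -6.66083813e-02]), 'qd': array([ 0.0005654 , -0.00174036, -0.00212617,  0.00080027,  0.00111395,
       -0.00081   ]), 'effort': array([ 2.36706310e-04, -5.32646835e+01, -3.53281116e+01,  7.08434964e-02,
        2.35828426e-02, -2.96168039e-06]), 'eef_pos': array([198.69657504, 512.61465238, 218.94830976]), 'eef_rot': array([-3.14055258e+00, -5.31392407e-05,  2.77180762e+00]), 'wrist_force': array([-0.21373221, -0.12513146,  0.12301862]), 'moment': array([-0.0044013 ,  0.00523842,  0.00251985]), 'finger_force': 0.0, 'finger_gap': 94.13087609222323} 14.0
```

View pics/side0.png

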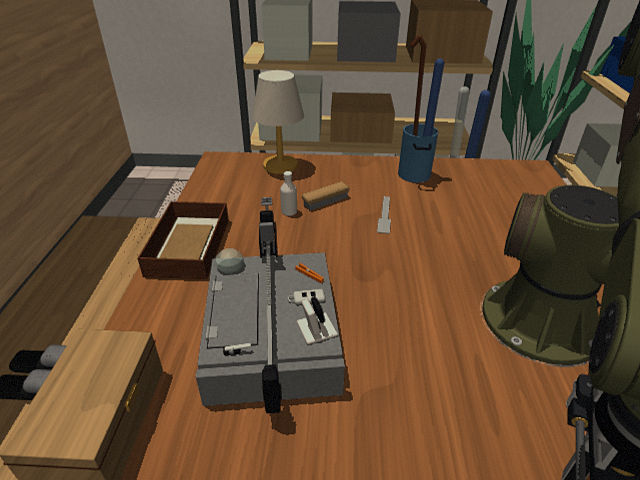

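View pics/top0.png

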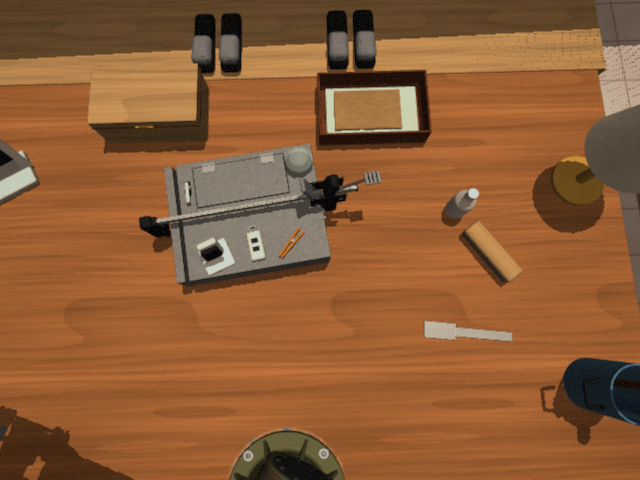

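The console lies with local +y roughly along world +y: the jaw is at top-view (155,225), the housing at (325,192) and the release tab at (372,178). In the side view the jaw is at (271,390) and the clamp head at (267,220). I'll enlarge both.

Run:
```python
from h import *
t=cv2.imread("pics/top0.png")[130:300,130:400]; s=cv2.imread("pics/side0.png")[190:420,190:355]
t=cv2.resize(t,None,fx=2.9,fy=2.9,interpolation=cv2.INTER_CUBIC); cv2.imwrite("pics/tc.png",t)
s=cv2.resize(s,None,fx=2.6,fy=2.6,interpolation=cv2.INTER_CUBIC); cv2.imwrite("pics/sc.png",s)
```

```text
(no output)
```

View pics/tc.png

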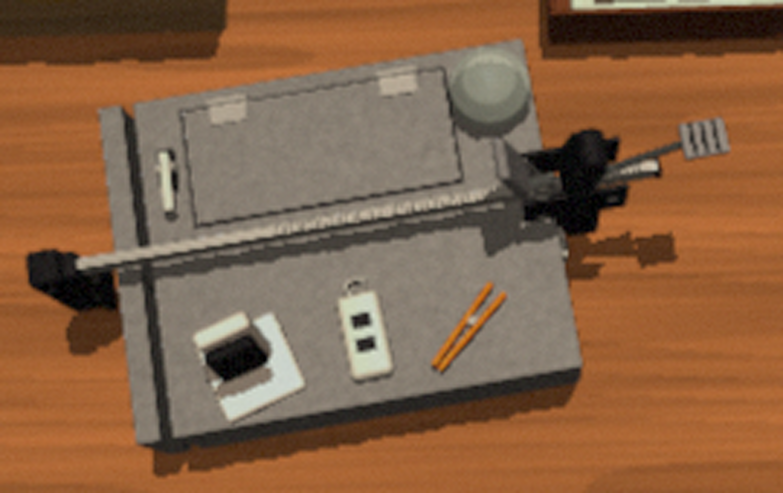

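View pics/sc.png

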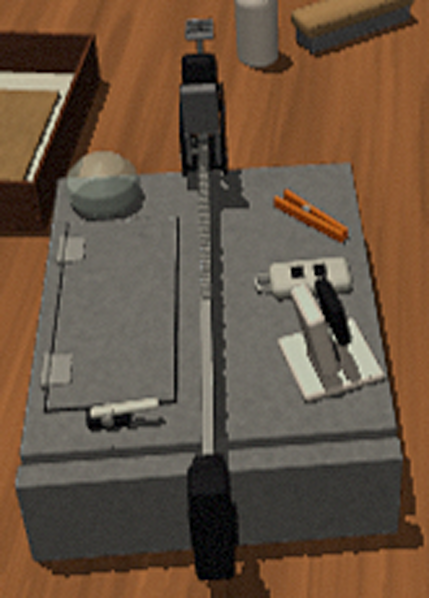

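Top crop: the carcass corners are at about (135,105), (520,42), (580,368) and (162,438), and the tab is at (705,139). Side crop: corners at (350,165), (400,432) and (25,452), tab at (200,28), and the grey trigger plate around (201,108).

```bash
cat >> h.py <<'E'
def ray(p,uv):
    f=240/np.tan(np.radians(p["fovy"])/2)
    d=R.from_euler("xyz",p["attitude"]).apply([(uv[0]-p["cx"])/f,(uv[1]-p["cy"])/f,1]); return np.array(p["origin"]),d/np.linalg.norm(d)
def plane(p,uv,z):
    o,d=ray(p,uv); return o+d*(z-o[2])/d[2]
def tri(rs):
    A=sum(np.eye(3)-np.outer(d,d) for o,d in rs); b=sum((np.eye(3)-np.outer(d,d))@o for o,d in rs)
    x=np.linalg.solve(A,b); return x,[round(float(np.linalg.norm(np.cross(x-o,d))),1) for o,d in rs]
E
python3 - <<'E'
from h import *
T=manip.camera_params("top");S=manip.camera_params("side")
tc=lambda a:np.array(a)/2.9+130
sc=lambda a:np.array(a)/2.6+190
t={"pp":(135,105),"pm":(520,42),"mm":(580,368),"mp":(162,438),"pad":(705,139)}
s={"mm":(350,165),"mp":(400,432),"pp":(25,452),"pad":(200,28)}
for k in s: print(k,tri([ray(T,tc(t[k])),ray(S,sc(s[k]))]))
loc={"pp":(130,142),"pm":(130,-160),"mm":(-130,-160),"mp":(-130,142)}
W=[];L=[]
for k in loc:
    W.append(plane(T,tc(t[k]),85)[:2]);L.append(loc[k])
for k in("mm","mp","pp"):
    W.append(plane(S,sc(s[k]),85)[:2]);L.append(loc[k])
W=np.array(W);L=np.array(L,float);w=W.mean(0);l=L.mean(0)
a=(W-w)@[1,1j];b=(L-l)@[1,1j];th=np.angle(np.vdot(b,a))
M=np.array([[np.cos(th),-np.sin(th)],[np.sin(th),np.cos(th)]])
c=w-M@l;print("yaw",th,"c",c);print((W-(L@M.T+c)).round(1))
print("padpred",M@[0,-266]+c, "trig",M@[0,-126]+c,M@[0,-105]+c)
f=tri([ray(T,tc(t["pad"])),ray(S,sc(s["pad"]))])[0];print("pad local",M.T@(f[:2]-c))
print("trig side at z174 local",M.T@(plane(S,sc((201,108)),174)[:2]-c))
st=manip.read_state();print(R.from_euler("xyz",st["eef_rot"]).as_matrix().round(3))
E
```

```text
mm (array([ 482.07047853, -105.48653977,   81.75739794]), [2.0, 2.0])
mp (array([437.83817078, 197.81053636,  87.17062992]), [0.3, 0.3])
pp (array([692.98567337, 226.56177979,  84.17657831]), [0.3, 0.3])
pad (array([ 625.72656935, -194.68245751,  166.08828939]), [1.3, 1.3])
yaw 0.13627851506171418 c [585.65945861  71.84161026]
[[-2.9 -3.9]
 [-2.   0.7]
 [ 1.  -0.8]
 [ 0.2  3.6]
 [ 5.3  2.4]
 [ 0.5  1.1]
 [-2.1 -3.1]]
padpred [ 621.79744268 -191.69215628] trig [602.77745106 -52.99017389] [599.92445232 -32.18487653]
pad local [   3.48644395 -269.49637618]
trig side at z174 local [   3.182506   -131.13159513]
[[-0.932  0.361 -0.   ]
 [ 0.361  0.932 -0.001]
 [ 0.    -0.001 -1.   ]]
```

```bash
python3 -m creep '[[-1,[0,0,-4],0],[-1,[0,0,-8],1],[-1,[-4,-2.5,-8],2.5],[-1,[-8,-5,-8],4],[-1,[-12,-7.3,-8],5.5],[-1,[-16,-9.8,-8],7],[-1,[-20,-12.2,-8],8.5],[-1,[-24,-14.7,-8],10],[-1,[-28,-17.1,-8],11.5],[-1,[-32,-19.6,-8],12.2],[-1,[-36,-22,-8],12.2],[-1,[-38,-23.3,-8],12.2]]' 20
cat > st.py <<'E'
from h import *
c=np.array([585.66,71.84]);th=.1363;M=np.array([[np.cos(th),-np.sin(th)],[np.sin(th),np.cos(th)]])
s=manip.read_state();p=s["eef_pos"];m=R.from_euler("xyz",s["eef_rot"]).as_matrix()
print("t",s["clock"],"local",(M.T@(p[:2]-c)).round(1),p[2].round(1),"toolx",np.degrees(np.arctan2(m[1,0],m[0,0])).round(2),"want",np.degrees(th)+90,"gap",s["finger_gap"])
print("F local",(M.T@s["wrist_force"][:2]).round(2),s["wrist_force"][2].round(2))
E
python3 st.py
```

```text
clock: 1.3
eef_pos: [470.2, 155.5, 299.0]
eef_rot: [-3.141, 0.0, 1.705]
wrist_force: [-0.2, -0.3, -0.1]
finger_gap: 1.7
finger_force: 0.0
t 1.3 local [-103.    98.6] 299.0 toolx 97.68 want 97.80941474763313 gap 1.6760497449631713
F local [-0.27 -0.22] -0.08
```

```bash
python3 -m creep '[[-1,[-4,2.3,0],0],[-1,[-8,4.6,0],0],[-1,[-12,6.9,0],0],[-1,[-16,9.2,0],0],[-1,[-18.4,10.5,0],0],[-1,[-18.4,10.5,0],0],[-1,[-18.4,10.5,0],0]]'; python3 st.py
python3 - <<'E'
from h import *
im,p=snap("wrist","pics/w1.png"); print(p)
E
```

```text
clock: 2.0
eef_pos: [597.8, -10.0, 298.8]
eef_rot: [-3.14, -0.0, 1.706]
wrist_force: [-0.4, 0.3, 0.2]
finger_gap: 0.8
finger_force: 0.0
t 2.0 local [  0.9 -82.7] 298.8 toolx 97.77 want 97.80941474763313 gap 0.829863238194378
F local [-0.37  0.35] 0.2
{'fovy': 67.81165352130226, 'cx': 315.07771167912665, 'cy': 240.9897858563201, 'origin': array([586.08760144,  69.02954113, 465.09296452]), 'attitude': array([2.86371538e+00, 2.00791048e-03, 1.36158605e-01])}
```

View pics/w1.png

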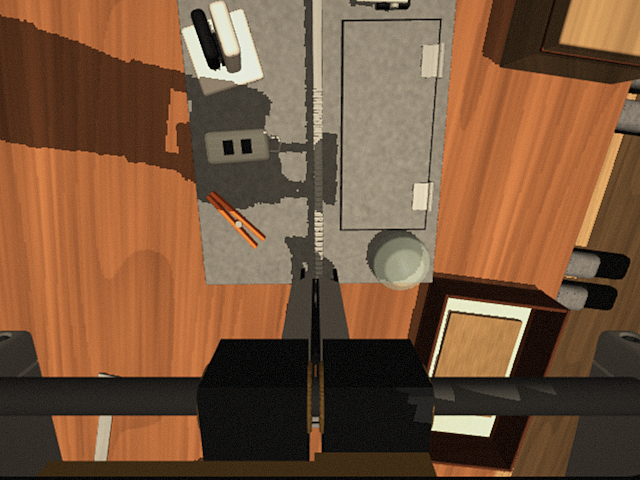

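The bar runs from about (316,20) to (318,250) in the wrist view, and the carcass's -y edge is at row 283: corner (206,284) on the -x side, (433,282) on the +x side.

Run:
```python
from h import *
c=np.array([585.66,71.84]);th=.1363;M=np.array([[np.cos(th),-np.sin(th)],[np.sin(th),np.cos(th)]])
p=manip.camera_params("wrist")
for uv,z in [((316,20),125),((318,200),125),((318.5,250),125),((206,284),85),((433,282),85),((198,180),85),((443,130),85)]:
    print(uv,(M.T@(plane(p,uv,z)[:2]-c)).round(1))
```

```text
(316, 20) [-0.  94.3]
(318, 200) [  2.1 -58.4]
(318.5, 250) [   2.8 -108.7]
(206, 284) [-125.9 -162.3]
(433, 282) [ 134.4 -159.4]
(198, 180) [-124.5  -43.9]
(443, 130) [129.3   6.8]
```

```bash
python3 -m creep '[[-1,[0,0.2,4],0],[-1,[0,0.2,8],0],[-1,[0,0.2,10],0],[-1,[0,0.2,11.3],0],[-1,[-1,0.2,11.3],0],[-1,[-2,0.2,11.3],0],[-1,[-2,0.2,11.3],0],[-1,[-2,0.2,11.3],0]]'; python3 st.py
```

```text
clock: 2.85
eef_pos: [603.0, -29.8, 187.5]
eef_rot: [3.14, 0.0, 1.706]
wrist_force: [0.3, -0.7, -0.1]
finger_gap: 0.7
finger_force: 0.0
t 2.85 local [   3.3 -103. ] 187.5 toolx 97.77 want 97.80941474763313 gap 0.6674728661653521
F local [ 0.22 -0.69] -0.13
```

```bash
python3 -m creep '[[-1,[-0.5,0,0],0],[-1,[-0.9,0,0],0],[-1,[-1.2,0,0],0],[-1,[-1.5,0,0],0],[-1,[-1.5,0,0],0]]'; python3 st.py;  python3 -m creep '[[-1,[-0.3,0,0],0],[-1,[-0.6,0,0],0],[-1,[-0.9,0,0],0],[-1,[-0.9,0,0],0]]'; python3 st.py;  python3 -m creep '[[-1,[-0.3,0,0],0],[-1,[-0.6,0,0],0],[-1,[-0.9,0,0],0],[-1,[-0.9,0,0],0]]'; python3 st.py
```

```text
clock: 3.35
eef_pos: [604.8, -44.4, 186.6]
eef_rot: [3.141, -0.0, 1.707]
wrist_force: [-0.2, 2.0, 0.8]
finger_gap: 0.5
finger_force: 0.8
t 3.35 local [   3.1 -117.8] 186.6 toolx 97.8 want 97.80941474763313 gap 0.49686031397897
F local [0.09 2.05] 0.78
clock: 3.75
eef_pos: [606.0, -53.3, 186.6]
eef_rot: [3.141, -0.0, 1.707]
wrist_force: [0.2, 3.6, 2.7]
finger_gap: 0.0
finger_force: 1.6
t 3.75 local [   3.1 -126.8] 186.6 toolx 97.8 want 97.80941474763313 gap 0.03700012915697134
F local [0.64 3.54] 2.69
clock: 4.15
eef_pos: [607.2, -62.5, 186.4]
eef_rot: [3.142, 0.0, 1.707]
wrist_force: [0.7, 3.0, 2.1]
finger_gap: 0.1
finger_force: 1.5
t 4.15 local [   3. -136.] 186.4 toolx 97.79 want 97.80941474763313 gap 0.14030208842966005
F local [1.14 2.9 ] 2.1
```

```bash
for i in 1; do python3 -m creep '[[-1,[-0.3,0,0],0],[-1,[-0.6,0,0],0],[-1,[-0.9,0,0],0],[-1,[-0.9,0,0],0]]' >/dev/null; python3 st.py;  python3 -m creep '[[-1,[-0.2,0,0],0],[-1,[-0.4,0,0],0],[-1,[-0.4,0,0],0]]' >/dev/null; python3 st.py; done
```

```text
t 4.55 local [   3.1 -144.8] 186.4 toolx 97.8 want 97.80941474763313 gap 0.7065093829037884
F local [0.96 4.83] 3.72
t 4.85 local [   3.1 -148.6] 186.3 toolx 97.8 want 97.80941474763313 gap 0.5895535688579981
F local [2.05 3.68] 2.44
```

```bash
python3 -m creep '[[-1,[-0.2,0,0],0],[-1,[-0.2,0,0],0]]' >/dev/null; python3 st.py;  python3 -m creep '[[-1,[-0.2,0,0],0],[-1,[-0.2,0,0],0]]' >/dev/null; python3 st.py
```

```text
t 5.05 local [   3.  -150.4] 186.1 toolx 97.82 want 97.80941474763313 gap 0.5380107777669749
F local [1.8  4.52] 0.21
t 5.25 local [   3.  -152.4] 186.0 toolx 97.81 want 97.80941474763313 gap 0.4896856404869222
F local [3.2  4.64] -1.01
```

```bash
python3 -m creep '[[-1,[-0.2,0,0],0],[-1,[-0.3,0,0],0],[-1,[-0.3,0,0],0]]' >/dev/null; python3 st.py;  python3 -m creep '[[-1,[-0.15,0,0],0],[-1,[-0.15,0,0],0]]' >/dev/null; python3 st.py
```

```text
t 5.55 local [   2.9 -155.2] 185.7 toolx 97.82 want 97.80941474763313 gap 0.4560945520395376
F local [2.11 5.6 ] -2.05
t 5.75 local [   2.8 -156.6] 185.6 toolx 97.82 want 97.80941474763313 gap 0.605614820206117
F local [1.71 6.71] -2.27
```

```bash
python3 -m creep '[[-1,[-0.15,0,0],0],[-1,[-0.15,0,0],0]]' >/dev/null; python3 st.py;  python3 -m creep '[[-1,[-0.1,0,0],0],[-1,[-0.1,0,0],0]]' >/dev/null; python3 st.py
```

```text
t 5.95 local [   2.9 -157.1] 185.5 toolx 97.85 want 97.80941474763313 gap 0.16163537831569347
F local [ 2.2  12.12] -1.71
t 6.15 local [   2.9 -157.3] 185.5 toolx 97.87 want 97.80941474763313 gap 0.473355720444614
F local [ 1.42 17.26] -1.29
```

```bash
python3 -m creep '[[-1,[2,0,0],0],[-1,[4,0,0],0],[-1,[5.6,0,0],0],[-1,[5.6,0,0],0],[-1,[5.6,0,0],0]]' >/dev/null; python3 st.py
python3 - <<'E'
from h import *
im,_=snap("top","pics/t2.png"); im2,_=snap("side","pics/s2.png")
a=cv2.resize(cv2.imread("pics/t2.png")[140:260,130:400],None,fx=2.2,fy=2.2); b=cv2.resize(cv2.imread("pics/s2.png")[190:420,190:355],None,fx=1.15,fy=1.15)
o=np.zeros((270,800,3),np.uint8);o[:264,:594]=a;o[:264,600:600+b.shape[1]]=b[:264];cv2.imwrite("pics/c2.png",o)
E
```

```text
t 6.65 local [   3.1 -104. ] 186.5 toolx 97.83 want 97.80941474763313 gap 0.6554168636046002
F local [-0.48 -0.  ] -0.27
```

View pics/c2.png

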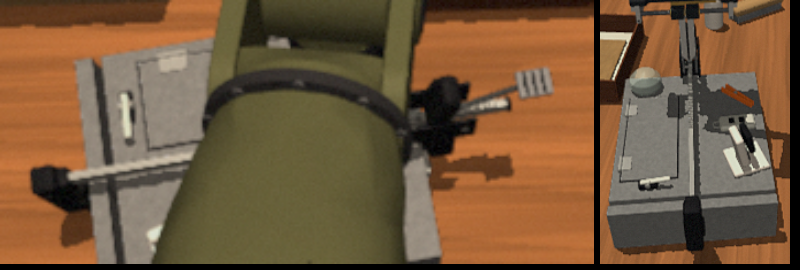

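The jaw's left edge has moved about 4 px (about 10 mm) and the console hasn't moved. On to the second pump.

```bash
python3 -m creep '[[-1,[-0.5,0,0],0],[-1,[-1,0,0],0],[-1,[-1.5,0,0],0],[-1,[-2,0,0],0],[-1,[-2,0,0],0]]' >/dev/null; python3 st.py;  python3 -m creep '[[-1,[-0.4,0,0],0],[-1,[-0.8,0,0],0],[-1,[-1.2,0,0],0],[-1,[-1.2,0,0],0]]' >/dev/null; python3 st.py;  python3 -m creep '[[-1,[-0.3,0,0],0],[-1,[-0.6,0,0],0],[-1,[-0.9,0,0],0],[-1,[-1.2,0,0],0],[-1,[-1.2,0,0],0]]' >/dev/null; python3 st.py
```

```text
t 7.25 local [   3.1 -124.2] 186.6 toolx 97.78 want 97.80941474763313 gap 0.5894668515024237
F local [0.6  2.58] 1.49
t 7.65 local [   3.1 -136. ] 186.4 toolx 97.79 want 97.80941474763313 gap 0.6922446772657966
F local [1.24 3.13] 1.76
t 8.15 local [   3.1 -146.8] 186.4 toolx 97.83 want 97.80941474763313 gap 0.39555087934541183
F local [-0.35 10.45] 4.21
```

```bash
python3 -m creep '[[-1,[-0.3,0,0],0],[-1,[-0.6,0,0],0],[-1,[-0.6,0,0],0]]' >/dev/null; python3 st.py; python3 -m creep '[[-1,[-0.2,0,0],0],[-1,[-0.2,0,0],0]]' >/dev/null; python3 st.py
```

```text
t 8.45 local [   3.1 -152.6] 186.0 toolx 97.84 want 97.80941474763313 gap 0.5084598007737297
F local [ 1.85 11.62] 1.35
t 8.65 local [   3.1 -154.4] 185.8 toolx 97.84 want 97.80941474763313 gap 0.47854469285201556
F local [ 1.78 11.71] -0.96
```

```bash
python3 -m creep '[[-1,[-0.15,0,0],0],[-1,[-0.15,0,0],0]]' >/dev/null; python3 st.py; python3 -m creep '[[-1,[-0.1,0,0],0],[-1,[-0.1,0,0],0]]' >/dev/null; python3 st.py
```

```text
t 8.85 local [   3.1 -155.8] 185.6 toolx 97.85 want 97.80941474763313 gap 0.584210916074882
F local [ 3.36 11.44] -2.49
t 9.05 local [   3.1 -156.6] 185.5 toolx 97.86 want 97.80941474763313 gap 0.598167685523356
F local [ 2.21 13.04] -2.27
```

```bash
python3 -m creep '[[-1,[-0.07,0,0],0],[-1,[-0.07,0,0],0]]' >/dev/null; python3 st.py; python3 -m creep '[[-1,[2,0,0],0],[-1,[4,0,0],0],[-1,[5.5,0,0],0],[-1,[5.5,0,0],0],[-1,[5.5,0,0],0]]' >/dev/null; python3 st.py
python3 - <<'E'
from h import *
c=np.array([585.66,71.84]);th=.1363;M=np.array([[np.cos(th),-np.sin(th)],[np.sin(th),np.cos(th)]])
im,_=snap("top","pics/t3.png"); im2,_=snap("side","pics/s3.png")
o=np.zeros((600,800,3),np.uint8)
for i,f in enumerate(("t2","t3")): o[:300,i*405:i*405+390]=cv2.resize(cv2.imread(f"pics/{f}.png")[150:250,135:265],None,fx=3,fy=3)
for i,f in enumerate(("side0","s3")): o[305:595,i*405:i*405+390]=cv2.resize(cv2.imread(f"pics/{f}.png")[338:416,198:303],(390,290))
cv2.imwrite("pics/c3.png",o)
E
```

```text
t 9.25 local [   3.1 -157. ] 185.4 toolx 97.86 want 97.80941474763313 gap 0.23587620741296314
F local [ 3.37 14.69] -2.45
t 9.75 local [   3.1 -104.3] 186.4 toolx 97.83 want 97.80941474763313 gap -0.22526289640391015
F local [ 0.15 -0.9 ] 0.45
```

View pics/c3.png

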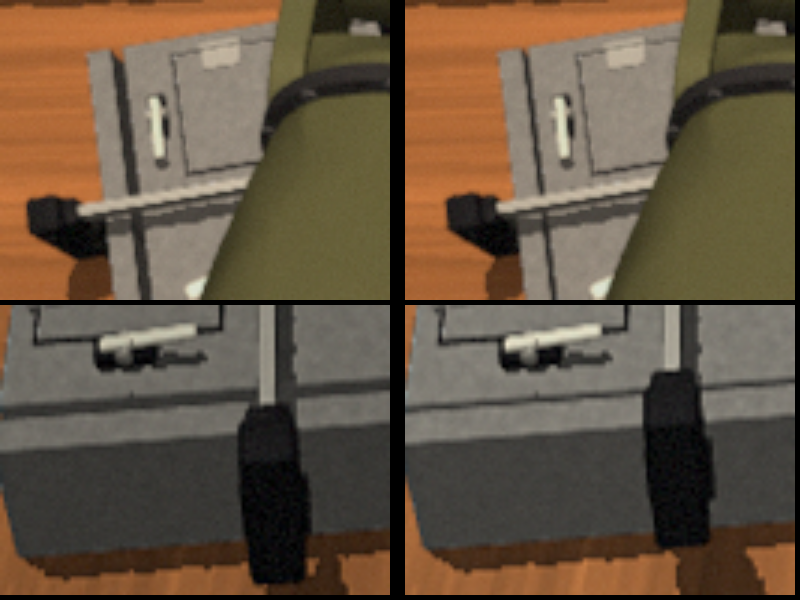

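The jaw has moved about 10 mm more and the gap at the panel has narrowed to a thin line, about 4 mm. The third pump goes in fine steps.

```bash
python3 -m creep '[[-1,[-0.5,0,0],0],[-1,[-1,0,0],0],[-1,[-1.5,0,0],0],[-1,[-1.5,0,0],0]]' >/dev/null; python3 st.py;  python3 -m creep '[[-1,[-0.15,0,0],0],[-1,[-0.3,0,0],0],[-1,[-0.3,0,0],0]]' >/dev/null; python3 st.py;  python3 -m creep '[[-1,[-0.2,0,0],0],[-1,[-0.2,0,0],0]]' >/dev/null; python3 st.py
```

```text
t 10.25 local [   3.1 -119.5] 186.5 toolx 97.76 want 97.80941474763313 gap 0.5098446320685607
F local [1.09 1.95] -0.1
t 10.55 local [   3.1 -121.7] 186.6 toolx 97.82 want 97.80941474763313 gap 0.4053874995546096
F local [-0.45  2.21] 2.24
t 10.75 local [   3.1 -123.8] 186.6 toolx 97.82 want 97.80941474763313 gap 0.17906429091280457
F local [1.68 3.12] 2.43
```

```bash
python3 -m creep '[[-1,[-0.2,0,0],0],[-1,[-0.2,0,0],0]]' >/dev/null; python3 st.py;  python3 -m creep '[[-1,[-0.15,0,0],0],[-1,[-0.15,0,0],0]]' >/dev/null; python3 st.py
```

```text
t 10.95 local [   3.1 -125.7] 186.6 toolx 97.81 want 97.80941474763313 gap 0.5000849892358582
F local [-0.33  5.3 ] 3.89
t 11.15 local [   3.2 -127. ] 186.7 toolx 97.82 want 97.80941474763313 gap 0.5157318091400405
F local [0.71 5.87] 5.36
```

```bash
for k in 1; do python3 -m creep '[[-1,[-0.15,0,0],0],[-1,[-0.15,0,0],0]]' >/dev/null; python3 st.py;  python3 -m creep '[[-1,[-0.15,0,0],0],[-1,[-0.15,0,0],0]]' >/dev/null; python3 st.py; python3 -m creep '[[-1,[-0.15,0,0],0],[-1,[-0.15,0,0],0]]' >/dev/null; python3 st.py; done
```

```text
t 11.35 local [   3.2 -128.3] 186.9 toolx 97.82 want 97.80941474763313 gap 0.34298061479802666
F local [-0.4   7.81] 7.03
t 11.55 local [   3.2 -129.7] 187.0 toolx 97.83 want 97.80941474763313 gap 0.40539460527591736
F local [-1.26  8.64] 7.84
t 11.75 local [   3.3 -131.2] 187.1 toolx 97.84 want 97.80941474763313 gap 0.41199127531269153
F local [-1.1   9.12] 6.95
```

```bash
for k in 1; do python3 -m creep '[[-1,[-0.1,0,0],0],[-1,[-0.1,0,0],0]]' >/dev/null; python3 st.py;  python3 -m creep '[[-1,[-0.1,0,0],0],[-1,[-0.1,0,0],0]]' >/dev/null; python3 st.py; python3 -m creep '[[-1,[-0.1,0,0],0],[-1,[-0.1,0,0],0]]' >/dev/null; python3 st.py; done
```

```text
t 11.95 local [   3.3 -132.2] 187.0 toolx 97.84 want 97.80941474763313 gap 0.7382676533574707
F local [-0.06  8.27] 7.09
t 12.15 local [   3.3 -133.1] 187.1 toolx 97.84 want 97.80941474763313 gap 0.27907990520599596
F local [0.62 9.05] 6.71
t 12.35 local [   3.3 -134.3] 187.0 toolx 97.83 want 97.80941474763313 gap 0.31624892323132414
F local [0.37 6.88] 6.43
```

```bash
for k in 1; do python3 -m creep '[[-1,[-0.1,0,0],0],[-1,[-0.1,0,0],0]]' >/dev/null; python3 st.py;  python3 -m creep '[[-1,[-0.1,0,0],0],[-1,[-0.1,0,0],0]]' >/dev/null; python3 st.py; done
```

```text
t 12.55 local [   3.3 -135.2] 187.0 toolx 97.84 want 97.80941474763313 gap 0.28630416208953263
F local [1.22 8.16] 6.26
t 12.75 local [   3.4 -136.2] 187.0 toolx 97.84 want 97.80941474763313 gap 0.29687455102886784
F local [-0.24  8.51] 7.29
```

```bash
for k in 1; do python3 -m creep '[[-1,[-0.1,0,0],0],[-1,[-0.1,0,0],0]]' >/dev/null; python3 st.py;  python3 -m creep '[[-1,[-0.1,0,0],0],[-1,[-0.1,0,0],0]]' >/dev/null; python3 st.py; done
```

```text
t 12.95 local [   3.4 -137.2] 187.0 toolx 97.84 want 97.80941474763313 gap 0.09538500357717732
F local [0.4  8.19] 7.06
t 13.15 local [   3.4 -138. ] 187.0 toolx 97.84 want 97.80941474763313 gap 0.49847938300346784
F local [0.54 9.37] 7.32
```

```bash
for k in 1; do python3 -m creep '[[-1,[-0.1,0,0],0],[-1,[-0.1,0,0],0]]' >/dev/null; python3 st.py;  python3 -m creep '[[-1,[-0.1,0,0],0],[-1,[-0.1,0,0],0]]' >/dev/null; python3 st.py; done
```

```text
t 13.35 local [   3.4 -138.8] 187.0 toolx 97.84 want 97.80941474763313 gap 0.5453542189747504
F local [0.18 9.32] 7.78
t 13.55 local [   3.4 -139.8] 187.1 toolx 97.85 want 97.80941474763313 gap 0.365775086912599
F local [-0.09 10.53] 7.79
```

```bash
python3 -m creep '[[-1,[-0.1,0,0],0],[-1,[-0.1,0,0],0]]' >/dev/null; python3 st.py
```

```text
t 13.75 local [   3.4 -140.9] 187.1 toolx 97.84 want 97.80941474763313 gap 0.6285503754773485
F local [-0.45 10.29] 7.26
```

```bash
python3 -m creep '[[-1,[-0.1,0,0],0],[-1,[-0.1,0,0],0]]' >/dev/null; python3 st.py
```

```text
t 13.95 local [   3.4 -141.7] 187.1 toolx 97.84 want 97.80941474763313 gap 0.45644315332679053
F local [-0.48 11.35] 7.9
```

```bash
cat > g.py <<'E'
from h import *
import sys
snap("side",f"pics/{sys.argv[1]}.png")
for f in ("side0","s3",sys.argv[1]):
    g=cv2.cvtColor(cv2.imread(f"pics/{f}.png"),6).astype(float)
    print(f,g[355:382,215:219].mean(1).round().astype(int), g[350:376,285:289].mean(1).round().astype(int))
E
python3 g.py s4
```

```text
side0 [110 110 110 109 107 108 108 111  92  60  54  49  81 109 111 108 108 106
 108 112  97  66  51  52  55  54  55] [107 106 106 106 108 107 107 110  88  54  50  48  87 109 108 109 111 112
 110 112  84  53  55  55  54  54]
s3 [126 126 125 125 124 124 125 130 105  64  94 124 127 124 123 124 124 131
 106  68  64  62  65  64  64  64  64] [122 122 124 123 122 123 123 126  98  59  99 124 124 125 128 128 127 127
  95  61  64  63  64  62  64  66]
s4 [126 127 124 125 124 124 124 126 108 114 126 124 123 121 125 129 117  79
  61  64  65  64  64  64  66  60  63] [124 122 122 122 124 122 125 123 106 110 125 124 130 130 125 128 103  70
  64  64  64  65  65  66  66  63]
```

```bash
python3 -m creep '[[-1,[-0.1,0,0],0],[-1,[-0.1,0,0],0]]' >/dev/null; python3 st.py
```

```text
t 14.2 local [   3.4 -142.4] 187.1 toolx 97.85 want 97.80941474763313 gap 0.6155181599330202
F local [-0.53 11.95] 8.68
```

```bash
python3 -m creep '[[-1,[-0.1,0,0],0],[-1,[-0.1,0,0],0]]' >/dev/null; python3 st.py
```

```text
t 14.4 local [   3.4 -143.2] 187.1 toolx 97.86 want 97.80941474763313 gap 0.37804114929345456
F local [-1.000e-02  1.444e+01] 7.68
```

```bash
python3 -m creep '[[-1,[-0.04,0,0],0],[-1,[-0.04,0,0],0]]' >/dev/null; python3 st.py; python3 g.py s5|tail -2
```

```text
t 14.6 local [   3.4 -143.4] 187.1 toolx 97.87 want 97.80941474763313 gap 0.33249619557625293
F local [-0.46 15.09] 8.34
  60  63  65  64  63  67  65  63  65] [124 123 124 123 122 122 123 124 106 112 124 124 127 128 126 128 102  68
  62  63  64  63  63  65  66  64]
```

```bash
python3 -m creep '[[-1,[2,0,0],0],[-1,[4,0,0],0],[-1,[4.5,0,0],0],[-1,[4.5,0,0],0],[-1,[4.5,0,0],0],[-1,[4.5,0,-3],0],[-1,[4.5,0,-6],0],[-1,[4.5,0,-6],0]]' >/dev/null; python3 st.py; python3 g.py s6 | tail -2;  python3 -m creep '[[-1,[-4,0,0],0],[-1,[-8,0,0],0],[-1,[-12,0,0],0],[-1,[-15,0,0],0],[-1,[-16.8,0,0],0],[-1,[-16.8,0,0],0],[-1,[-16.8,0,0],0]]' >/dev/null; python3 st.py
```

```text
t 15.45 local [   4.1 -101.5] 250.6 toolx 97.76 want 97.80941474763313 gap 0.428593263542471
F local [ 0.4 -0.4] 0.2
  58  60  62  62  62  63  63  61  64] [120 121 119 120 120 118 120 121 104 108 121 122 124 126 123 125 100  65
  60  62  62  61  62  64  63  61]
t 16.2 local [   3.  -267.7] 245.7 toolx 97.8 want 97.80941474763313 gap 0.9000292437469345
F local [-0.36 -0.01] -0.43
```

```bash
python3 -m creep '[[-1,[0,0,3],0],[-1,[0,0,5],0],[-1,[0,0,5.8],0],[-1,[0,0,5.8],0],[-1,[0,0,5.8],0]]' >/dev/null; python3 st.py; python3 -m creep '[[-1,[0,0,0.3],0],[-1,[0,0,0.6],0],[-1,[0,0,0.6],0]]' >/dev/null; python3 st.py;python3 -m creep '[[-1,[0,0,0.2],0],[-1,[0,0,0.4],0],[-1,[0,0,0.4],0]]' >/dev/null; python3 st.py
```

```text
t 16.7 local [   3.5 -267.7] 189.7 toolx 97.85 want 97.80941474763313 gap 0.3190889375684667
F local [-0.72  0.01] 0.17
t 17.0 local [   3.1 -268.2] 182.5 toolx 97.81 want 97.80941474763313 gap -0.006840773639154511
F local [-0.32  0.72] 0.67
t 17.3 local [   3.  -268.2] 178.3 toolx 97.81 want 97.80941474763313 gap 0.2444824258506879
F local [ 0.61 -1.17] 1.24
```

```bash
python3 -m creep '[[-1,[0,0,0.3],0],[-1,[0,0,0.6],0],[-1,[0,0,0.6],0]]' >/dev/null; python3 st.py; python3 -m creep '[[-1,[0,0,0.2],0],[-1,[0,0,0.2],0]]' >/dev/null; python3 st.py
```

```text
t 17.6 local [   3.3 -269.3] 173.0 toolx 97.78 want 97.80941474763313 gap 0.5467782708629237
F local [ 0.72 -6.63] 6.48
t 17.8 local [   3.3 -269.7] 171.4 toolx 97.77 want 97.80941474763313 gap 0.5555746790575189
F local [-0.12 -9.28] 7.49
```

```bash
python3 -m creep '[[-1,[-0.3,0,0],0],[-1,[-0.3,0,0],0]]' >/dev/null; python3 st.py
python3 - <<'E'
from h import *
for n in("top","side"): snap(n,f"pics/{n}7.png")
o=np.zeros((600,800,3),np.uint8)
o[:390,:800]=cv2.resize(cv2.imread("pics/top7.png")[140:270,130:397],(800,390))
o[395:595,:270]=cv2.resize(cv2.imread("pics/side7.png")[338:416,198:303],(270,200))
o[395:595,300:800]=cv2.resize(cv2.imread("pics/side7.png")[180:260,170:370],(500,200))
cv2.imwrite("pics/c7.png",o)
E
```

```text
t 18.0 local [   3.3 -271.3] 171.1 toolx 97.8 want 97.80941474763313 gap 0.33950516628743327
F local [-0.38 -0.8 ] 6.91
```

View pics/c7.png

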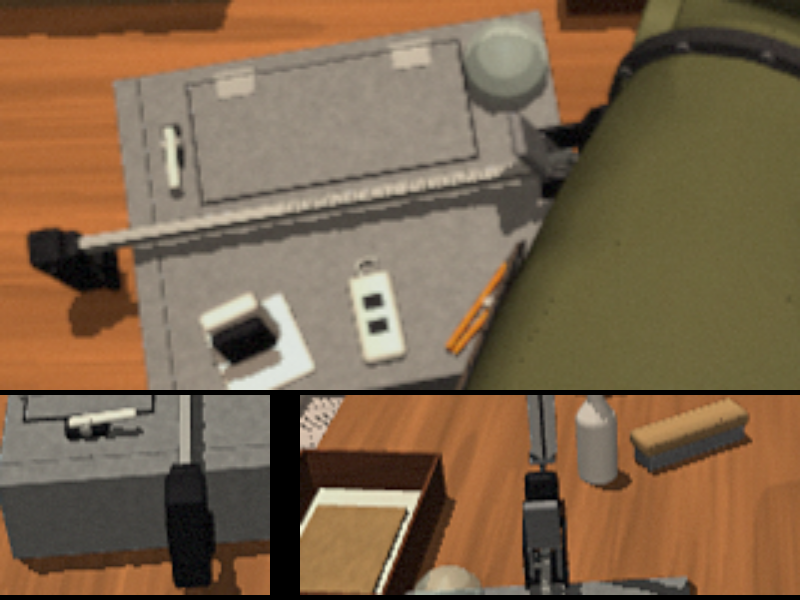

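The jaw's left edge is back at its starting pixel (28/3 ≈ 9.7), so the clamp is open. Only a hairline seam remains at the panel. I'll lift off and check.

```bash
python3 -m creep '[[-1,[0,0,-1],0],[-1,[0,0,-4],0],[-1,[0,0,-8],0],[-1,[0,0,-12],0],[-1,[-4,-2,-14],0],[-1,[-8,-6,-14],0],[-1,[-8,-10,-14],0],[-1,[-8,-14,-14],0],[-1,[-8,-14,-14],0],[-1,[-8,-14,-14],0],[-1,[-8,-14,-14],0]]' >/dev/null; python3 st.py; python3 g.py s8|tail -4
python3 - <<'E'
from h import *
for n in("top","side"): snap(n,f"pics/{n}8.png")
o=np.zeros((600,800,3),np.uint8)
o[:300,:620]=cv2.resize(cv2.imread("pics/top8.png")[140:270,130:400],(620,300))
o[300:600,:350]=cv2.resize(cv2.imread("pics/side8.png")[190:420,190:355],(350,300))
o[300:600,400:800]=cv2.resize(cv2.imread("pics/top8.png")[150:270,260:420],(400,300))
cv2.imwrite("pics/c8.png",o)
E
```

```text
t 19.2 local [-136.1 -351. ] 310.6 toolx 97.85 want 97.80941474763313 gap 0.13317931488978774
F local [ 0.07 -0.33] -0.59
  95  61  64  63  64  62  64  66]
s8 [122 120 120 120 119 118 120 119 104 110 121 120 117 117 119 124 112  76
  57  63  61  62  61  62  62  61  60] [118 119 117 116 118 117 119 118 102 107 118 120 121 124 122 122  98  66
  60  60  62  60  61  63  64  60]
```

View pics/c8.png

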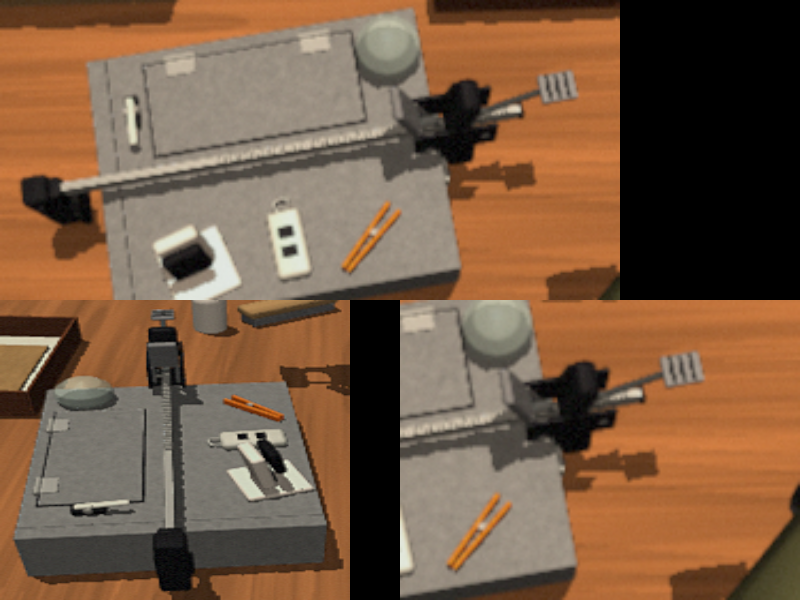

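The panel is flush with a hairline seam. The jaw is fully open, with its left edge at about (23,190) in the crop. The trigger and tab have sprung back, and nothing else has moved. Handing in.

```bash
python3 -c "
from cell import manip; print(manip.sign_off())"
```

```text
the job is handed in; nothing more can be done
None
```

I pressed the end panel home with two full pumps and one part pump, stopping at about 15 N when the trigger stiffened; the thumb release then sprang the jaw fully open, and I handed the job in at about 19 s with the arm clear of everything.

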